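Load the bench dryer and hold its blower lever at the third notch

ROBOT

A 6-joint arm with a two-finger parallel gripper is mounted at the origin on a cart in front of the work surface, level with it; the furniture and walls round the work are solid. World frame = base frame: x ahead of the robot, y to its left, z up, the work surface at z = 0. Lengths are in m, angles in rad, forces in N, time in s.
With the tool pointing down it reaches from about 0.35 to 1 m from the base axis. Payload 7.1 kg.
Tool frame: the origin (TCP) lies between the finger pads; the fingertips stand 22 mm ahead of it and the grasp point (between the pads) lies 3 mm ahead of it; x points along the fingers, y is the direction in which the jaws open and shut, and the axes are right-handed (so a half turn about x gives the same grasp; the last joint's range is limited). The gripper opens to 85 mm and grips with 20 to 120 N. Pads are 22 mm wide; open, the fingers measure 114 mm over their backs; the gripper's body (76 mm by 85 mm) begins 54 mm behind the grasp point. The pads swing forward as they close: fully open they stand 13 mm farther back than shut.
Start: joints at [1.275, 0.423, 1.63, -0, 1.089, -0.019], TCP at [0.171, 0.601, 0.253] pointing down, gripper open.
Joint ranges: [-3, 3], [-0.9, 2.11], [0.09, 2.58], [-1.31, 4.45], [0.11, 2.69], [-2.54, 2.54]. Speed limits (rad/s): [2.39, 2.39, 3.01, 3.14, 3.14, 3.14].

INTERFACE

Orientations are given as a rotation vector (axis times angle).
In Python, from rig import manip gives the robot as it stands. The module is installed in compiled form; this text tells all that it offers. Calls block until the motion is done:
- manip.move_to(position, orientation): joint-space move of the TCP to a pose.
- manip.servo_line(position, orientation=None, rate=0.15): straight line of the TCP; orientation=None keeps the orientation; rate is the mean speed in m/s.
- manip.set_joints(angles): joint-space move.
- manip.command_gripper(opening, f_grip=None): finger opening in m; f_grip is the grip in N (None keeps the last); returns when the fingers have stopped.
- manip.hold(seconds).
- manip.solve_ik(position, orientation): joint angles nearest the present ones, or None.
- manip.camera(name): name is "scene" or "top" or "wrist"; returns a dict with "image" (384x512x3 uint8, red, green, blue), "fx", "fy", "cx", "cy" (pixels), "cam_to_world" (4x4, takes a point from camera to world coordinates); the wrist camera has in their place "mount" (4x4, takes a point from camera to tool coordinates, whose origin is the TCP and whose axes are the tool frame's). Camera axes: x right, y down, z forward; pixel columns grow to the right and rows downward; lengths in m; the calibration is good to about 2 mm. A picture is of the moment at which its call begins: read the wrist's pose just before it. There is no depth.
A pose or a line that the arm cannot do raises manip.IKError and nothing moves.
- manip.sign_off(): hands the job in, once; it reports no verdict.
Readings, each from a call of its own:
- manip.get_time(): time.
- manip.get_joint_positions(): joint angles.
- manip.get_joint_vel(): joint speeds.
- manip.get_tau(): joint torques, N m.
- manip.get_position(): TCP position.
- manip.get_ee_rot(): TCP orientation.
- manip.get_contact_force(): force on the tool from outside, world axes, zero at the start.
- manip.get_torque(): the same for the moment, N m.
- manip.get_width(): finger opening in m.
Only numpy, scipy, OpenCV 4.12 (cv2) and the standard library are available. Lean on these libraries where they do the work, as an engineer would, in place of code of your own. Each camera call takes 0.05 s, during which the arm holds its last target. There are 200 camera calls.

TASK

Slide the wooden drying tray, with the teapot lid lying on it, all the way into the mouth of the bench dryer until it meets the back. Then press the dryer's spring-return lever down past its first two notches to the third and keep holding it there: the program finishes while the robot still holds the lever down. The lid must stay flat on the tray, and the other things on the table stay where they are.

Things in the scene. Friction and masses are not known exactly. Their poses are not given: they have to be found in the camera images.
- dryer: Grey metal bench dryer fixed on the table, 180 mm deep (x), 190 wide (y), 160 high. Origin on the table below mid-chamber. Mouth faces its own -x, front face x = -0.085. Chamber 136 wide, 115 high, floor is the table, back stop at x = 0.075. Steel guides 21 high flare from the mouth to x = -0.13, 170 apart there. Control box and lever on its -y side
- lever (a joint): Lever angle, rad: 0 at rest (up), grows as its outer end is pressed down; notches, felt as clicks, at 0.2, 0.4, 0.6 (behind the 3 teeth of the quadrant beside it), end stop 0.66. Springs back to 0 from every notch; the pad needs 3 to 9 N. Pivot at dryer x 0.020, y -0.105, z 0.120, axis along dryer x; at 0 it slants 0.30 rad up, at 0.6 0.30 rad down
- lever_pad (a point): Middle of the upper face of the wooden pad at the lever's end, to be pressed down from above; pad 44 mm along the dryer's x, 36 along the lever, 8 thick, 95 mm from the pivot, out from the dryer's -y side; 0.152 above the table at rest, 0.096 at the third notch
- tray_grip (a point): Middle of the tray's upright wooden grip, 50 mm above the tray's underside. Axes: x from grip to pan, y across, z up. Grip 36 (x) by 14 (y), top 74 above the underside, on a tongue 40 wide, 10 high. Plywood pan 150 x 120, rim 16 high, its middle 175 ahead of the grip. About 0.34 kg with lid; slide it on the table. Home: grip at dryer x -0.175, y 0, axes parallel
- pan_mid (a point): Middle of the pan's inner floor, 6 mm above the tray's underside, axes as the tray
- lid_mid (a point): Dark clay teapot lid, 80 mm across, 34 high with its knob, lying loose in the pan; the point is on its axis half-way up
- lump: Lump of clay, 60 mm, bystander; origin at its underside
- cup: Small clay cup, 65 mm across, 47 high, bystander; origin at its underside
- mallet: Small wooden mallet, 150 mm long, bystander; origin at its underside
- gauge: Steel bow calipers, 125 mm long, bystander; origin at its underside
- cork: Cork block, 58 mm, bystander; origin at its underside
- tin: Metal tin, 55 mm across, 58 high, bystander; origin at its underside
Mind the look-alikes: they are no part of the job. Leave any red look-alike of the part that bears lid_mid alone.

How it is judged:
On the way, in this order (a step that is already met when the one before it is completed fails the run):
1. the tray is fully home in the dryer with the lid flat on it (x of tray_grip in the frame of dryer between -0.185 and -0.165 m and y of tray_grip in the frame of dryer between -0.014 and 0.014 m and x of pan_mid in the frame of dryer above -0.012 m and angle between the x axis of tray_grip and the x axis of dryer, either way round below 0.12 rad and angle between tray_grip's own z axis and vertical below 0.1 rad and height (world z) of pan_mid below 0.014 m and angle between lid_mid's own z axis and vertical below 0.2 rad and horizontal distance between lid_mid and pan_mid below 0.045 m and height (world z) of lid_mid below 0.034 m), for 0.2 s.
2. the robot has the lever pressed down at the third notch (value of joint lever above 0.54 rad and velocity of joint lever between -0.3 and 0.3 rad/s and contact force between any of the fingers, the arm and lever above 1 N), for 0.5 s.
At the end, for the whole second after the job is handed in: Tray grip within 10 mm of home along the dryer, 14 mm across, parallel to 0.12 rad; lid flat (0.2 rad) in the pan, within 45 mm of its middle; robot touching the lever with over 1 N and holding it between 0.54 rad and the end stop, slower than 0.3 rad/s (all of step 1 and all of step 2); the arm keeps its last pose, push and grip.
It fails at once if a bystander is moved by more than 30 mm (distance of any of lump, cup, mallet, gauge, cork, tin from where it was at the start of the episode above 0.03 m).
It fails at once if the lid tips over or leaves the tray (angle between lid_mid's own z axis and vertical above 0.6 rad or distance between lid_mid and pan_mid above 0.09 m).
It also fails if it takes over 61 s, if anything falls off the work surface, if the arm or the gripper's body presses on something with over 40 N, if the wrist force passes 120 N, or if a joint passes its speed limit or range.

## Working session

There is one attempt and no reset: what is moved stays moved. The work goes in short steps, each a Python script; the robot and the scene stay as the last script left them, time stands still between calls to the robot, and variables do not carry over. Pictures are saved under pics/ and viewed, about 8 in all and at most 12, crops included, and the job is handed in when it is done.

```bash
mkdir -p pics; python3 - <<'E'
from rig import manip
import cv2,numpy as np,pickle
d={}
for n in("scene","top"):
    c=manip.camera(n);d[n]=c;cv2.imwrite(f"pics/{n}0.png",cv2.resize(c["image"][:,:,::-1],None,fx=1.5,fy=1.5))
    print(n,c["fx"],c["fy"],c["cx"],c["cy"],np.round(c["cam_to_world"],3).tolist())
pickle.dump(d,open("c0.pkl","wb"))
print(manip.get_time(),manip.get_position(),manip.get_ee_rot(),manip.get_width())
E
```

```text
scene 495.3785336754789 495.3785336754789 254.37293703275236 190.37052576164993 [[0.702, -0.508, 0.499, -0.333], [-0.712, -0.506, 0.488, -0.801], [0.004, -0.697, -0.717, 1.276], [0.0, 0.0, 0.0, 1.0]]
top 394.7013484805971 394.7013484805971 257.64041974592885 189.34101408642124 [[0.004, -0.983, 0.186, 0.204], [-1.0, -0.006, -0.01, 0.012], [0.011, -0.186, -0.983, 1.54], [0.0, 0.0, 0.0, 1.0]]
0.1 [0.17065498 0.6007689  0.25262307] [ 0.21614595  1.56006051 -0.218369  ] 0.0855434733994058
```

View pics/scene0.png

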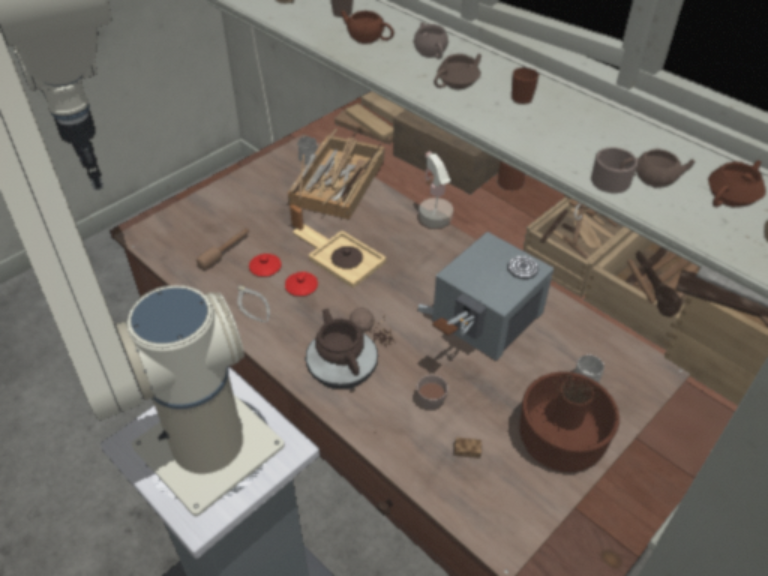

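View pics/top0.png

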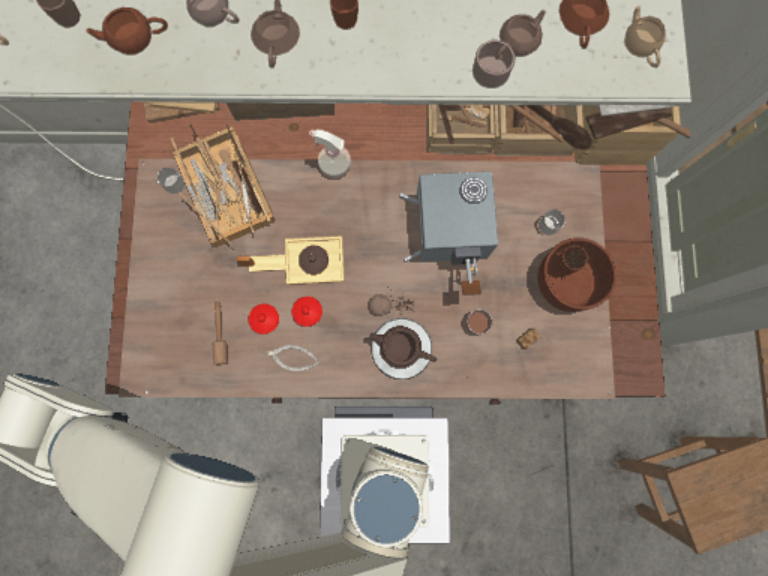

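Candidates for the lid (top view, 1.5x pixels): the dark lid in the pan (314,260), red look-alikes at (263,318) and (307,311), and the dark teapot at (400,347). I choose the dark one in the pan. The tray grip is at (245,261), the dryer roof around (457,215) with its mouth facing left, and the lever pad at (470,287).

```bash
cat > h.py <<'E'
import numpy as np,cv2
def ray(c,uv,z,T=None):
    T=c["cam_to_world"] if T is None else T
    uv=np.atleast_2d(np.asarray(uv,float))
    d=np.c_[(uv[:,0]-c["cx"])/c["fx"],(uv[:,1]-c["cy"])/c["fy"],np.ones(len(uv))]@T[:3,:3].T
    o=T[:3,3]; s=(z-o[2])/d[:,2]
    return o+d*s[:,None]
def proj(c,P,T=None):
    T=c["cam_to_world"] if T is None else T
    p=(np.atleast_2d(P)-T[:3,3])@T[:3,:3]
    return np.c_[p[:,0]/p[:,2]*c["fx"]+c["cx"],p[:,1]/p[:,2]*c["fy"]+c["cy"]]
E
python3 - <<'E'
import pickle,cv2,numpy as np
from h import *
c=pickle.load(open("c0.pkl","rb"))["top"];im=c["image"]
hsv=cv2.cvtColor(im,cv2.COLOR_RGB2HSV)
print("tray",im[164,195],hsv[164,195],"grip",im[174,163],hsv[174,163],"roof",hsv[150,290],im[150,290],"side",im[172,300],"pad",hsv[191,313])
m=((hsv[:,:,0]>15)&(hsv[:,:,0]<32)&(hsv[:,:,1]>70)&(hsv[:,:,2]>170)).astype(np.uint8)
m[:,:150]=0;m[:150]=0;m[200:]=0
n,l,s,ct=cv2.connectedComponentsWithStats(m);print(s[1:],ct[1:])
a=cv2.resize(im[150:200,150:240],None,fx=6,fy=6,interpolation=2)
b=cv2.resize(im[105:205,260:340],None,fx=5.5,fy=5.5,interpolation=2)
H=np.zeros((600,790,3),np.uint8)
b=cv2.resize(im[108:205,262:338],None,fx=4.5,fy=4.5,interpolation=2)
a=cv2.resize(im[150:200,150:240],None,fx=4.5,fy=4.5,interpolation=2)
H[:a.shape[0],:a.shape[1]]=a;H[:b.shape[0],420:420+b.shape[1]]=b
cv2.imwrite("pics/crop1.png",H[:450,:,::-1])
E
```

```text
tray [243 227 166] [ 24  81 243] grip [85 59 40] [ 13 135  85] roof [ 93  16 160] [150 159 160] side [67 68 69] pad [ 11 139 112]
[[ 150  150   13    6   41]
 [ 164  151    1    1    1]
 [ 167  150    1    2    2]
 [ 168  153    1    2    2]
 [ 151  157    1    1    1]
 [ 166  157   64   32 1046]
 [ 313  179    3    1    3]
 [ 318  179    1    1    1]] [[154.75609756 151.58536585]
 [164.         151.        ]
 [167.         150.5       ]
 [168.         153.5       ]
 [151.         157.        ]
 [202.79827916 173.42543021]
 [314.         179.        ]
 [318.         179.        ]]
```

View pics/crop1.png

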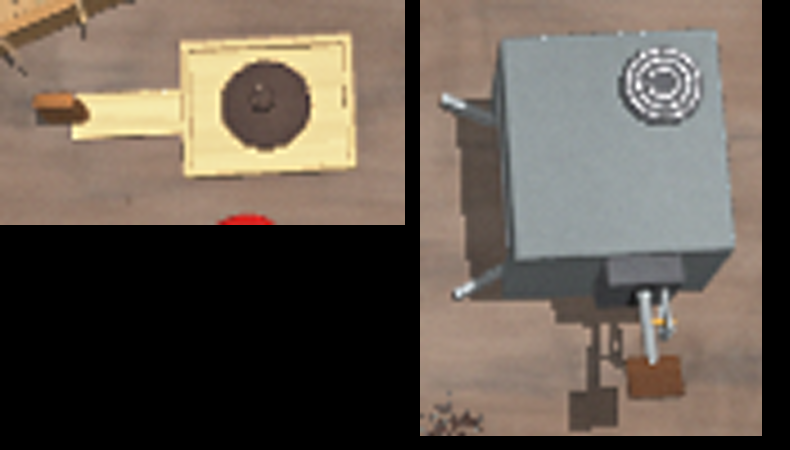

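The crop shows the dark lid in the pan (crop px 265,105). Pan corners are (181,41) (351,34) (356,167) (185,177). Roof corners are (500,38) (716,31) (733,247) (515,260) and the pad is at (655,377).

```bash
python3 - <<'E'
import pickle
from h import *
c=pickle.load(open("c0.pkl","rb"))["top"]
f=lambda P,off,o2=0:(np.array(P,float)-[o2,0]+.5)/4.5-.5+off
pan=ray(c,f([(181,41),(351,34),(356,167),(185,177)],(150,150)),.016)
ro=ray(c,f([(500,38),(716,31),(733,247),(515,260)],(262,108),420),.16)
pad=ray(c,f([(655,377)],(262,108),420),.152)
gr=ray(c,f([(47,101)],(150,150)),.074)
guide=ray(c,f([(445,101),(459,294)],(262,108),420),.021)
for n,q in(("pan",pan),("roof",ro)):
    print(n,q[:,:2].round(4).tolist(),q.mean(0).round(4))
    ex=(q[1]+q[2]-q[0]-q[3])/2; ey=(q[0]+q[1]-q[2]-q[3])/2
    print(" len",np.linalg.norm(ex),np.linalg.norm(ey),"yaw x",np.arctan2(ex[1],ex[0]),"yaw from y",np.arctan2(ey[1],ey[0])-np.pi/2)
print(pad,gr,guide,guide.mean(0))
E
```

```text
pan [[0.6147, 0.2667], [0.6221, 0.1166], [0.502, 0.1101], [0.4923, 0.2589]] [0.5578 0.1881 0.016 ]
 len 0.14968356821458934 0.12141296685321083 yaw x -1.5135446474508947 yaw from y -1.5118392756517356
roof [[0.7406, -0.0814], [0.7481, -0.259], [0.5652, -0.2673], [0.5533, -0.0921]] [ 0.6518 -0.1749  0.16  ]
 len 0.17666322833648343 0.18534136563865033 yaw x -1.5160886113186216 yaw from y -1.5192566321016632
[[ 0.46019334 -0.20342613  0.152     ]] [[0.54598281 0.36810607 0.074     ]] [[ 0.7346893  -0.04106985  0.021     ]
 [ 0.55741553 -0.05320446  0.021     ]] [ 0.64605242 -0.04713716  0.021     ]
```

```bash
cat >> h.py <<'E'
from scipy.spatial.transform import Rotation as Ro
YD=-1.517; O=np.array([.653,-.173]); YT=-1.513; G0=np.array([.5475,.3635])
def orient(yaw,s=1):
    y=s*np.array([-np.sin(yaw),np.cos(yaw),0]);x=np.array([0,0,-1.]);return Ro.from_matrix(np.c_[x,y,np.cross(x,y)]).as_rotvec()
def d2w(x,y):
    return O+x*np.array([np.cos(YD),np.sin(YD)])+y*np.array([-np.sin(YD),np.cos(YD)])
def look(manip,name):
    p=manip.get_position();R=Ro.from_rotvec(manip.get_ee_rot()).as_matrix();c=manip.camera("wrist")
    T=np.eye(4);T[:3,:3]=R;T[:3,3]=p;c["cam_to_world"]=T@c["mount"]
    cv2.imwrite(f"pics/{name}.png",c["image"][:,:,::-1]);return c
E
python3 - <<'E'
from rig import manip
from h import *
import pickle
print(Ro.from_rotvec(manip.get_ee_rot()).as_matrix().round(2).tolist())
best=None
home=d2w(-.175,0)
for s in(1,-1):
    for p in((*G0,.2),(*G0,.053),(*home,.053),(*d2w(.02,-.18),.13)):
        q=manip.solve_ik(p,orient(YT,s)); print(s,np.round(p,3),None if q is None else np.round(q,2))
s=min((1,-1),key=lambda s:abs(manip.solve_ik((*G0,.2),orient(YT,s))[5]))
print("s",s)
manip.move_to((*G0,.2),orient(YT,s)); manip.command_gripper(.05,30)
c=look(manip,"w1");pickle.dump(c,open("w1.pkl","wb"))
print(manip.get_time(),manip.get_position(),proj(c,[[*G0,.074],[*G0,.01]]))
E
```

```text
[[-0.0, 0.27, 0.96], [-0.0, 0.96, -0.27], [-1.0, -0.0, -0.0]]
1 [0.548 0.364 0.2  ] [0.57 0.53 1.59 0.   1.02 0.51]
1 [0.548 0.364 0.053] [0.57 0.73 1.64 0.   0.77 0.51]
1 [0.644 0.002 0.053] [-0.02  0.71  1.68  0.    0.75 -0.07]
1 [ 0.474 -0.203  0.13 ] [-0.43  0.45  1.95 -0.    0.74 -0.48]
-1 [0.548 0.364 0.2  ] None
-1 [0.548 0.364 0.053] None
-1 [0.644 0.002 0.053] None
-1 [ 0.474 -0.203  0.13 ] NoneTraceback (most recent call last):
  File "<stdin>", line 10, in <module>
  File "<stdin>", line 10, in <lambda>
TypeError: 'NoneType' object is not subscriptable
```

```bash
python3 - <<'E'
from rig import manip
from h import *
import pickle
manip.move_to((*G0,.2),orient(YT)); manip.command_gripper(.05,30)
c=look(manip,"w1");pickle.dump(c,open("w1.pkl","wb"))
print(manip.get_time(),manip.get_position(),proj(c,[[*G0,.074],[*G0,.01]]))
E
```

```text
2.2333 [0.54741986 0.36366251 0.20004495] [[252.66196487 192.73870905]
 [252.57370232 175.52684453]]
```

View pics/w1.png

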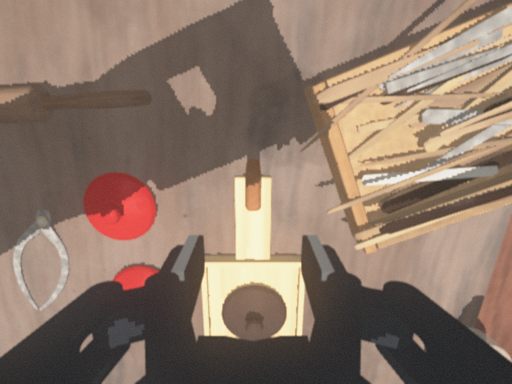

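Grip at px (253, ~160–210), centred between the fingers, and the pan's rear edge at row ~256. Now a numeric check of those rows, then the grasp.

```bash
python3 - <<'E'
import pickle
from h import *
c=pickle.load(open("w1.pkl","rb"))
e=ray(c,[(203,257),(302,256)],.016); print("rear edge mid",e.mean(0),"yaw",np.arctan2(*(e[0]-e[1])[[1,0]]), "len",np.linalg.norm(e[0]-e[1]))
ex=np.array([np.cos(YT),np.sin(YT)])
print("grip from edge",e.mean(0)[:2]-.1*ex, "tongue end",ray(c,[(253,177)],.01), "grip top ends",ray(c,[(253,158),(253,184),(253,209)],.074))
E
```

```text
rear edge mid [0.5527693  0.27091595 0.016     ] yaw -3.07282574881648 len 0.11220525573698405
grip from edge [0.54699289 0.37074897] tongue end [[0.54804689 0.36191854 0.01      ]] grip top ends [[0.54603003 0.39358409 0.074     ]
 [0.54733595 0.37127472 0.074     ]
 [0.54865653 0.34871475 0.074     ]]
```

```bash
python3 - <<'E'
from rig import manip
from h import *
G=[G0[0],.368]
manip.servo_line((*G,.053),orient(YT),rate=.12)
print("down",manip.get_contact_force().round(1))
manip.command_gripper(0,60); print("w",manip.get_width(),manip.get_contact_force().round(1))
p=d2w(-.43,0); manip.servo_line((*p,.053),orient(YD),rate=.06)
print(manip.get_position(),manip.get_contact_force().round(1),manip.get_time())
import pickle
c=manip.camera("top");pickle.dump(c,open("t2.pkl","wb"))
cv2.imwrite("pics/t2.png",cv2.resize(c["image"][100:210,150:345],None,fx=4,fy=4,interpolation=2)[:,:,::-1])
E
```

```text
down [ 0.3 -0.2  0.3]
w 0.013207128826164193 [-1.1 -0.   5.4]
[0.63000594 0.25711917 0.05368396] [-2.2  2.9  5.9] 6.4833
```

View pics/t2.png

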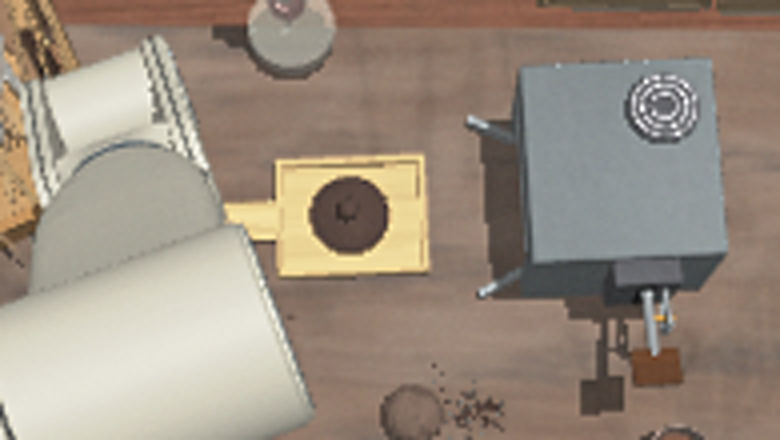

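The tray followed, lid centred at px (350,214), pan corners (277,158) (426,153) (430,271) (279,278), guide tips (470,121) (482,293). Checking the lateral alignment in the dryer frame.

```bash
python3 - <<'E'
import pickle
from h import *
c=pickle.load(open("t2.pkl","rb"))
f=lambda P:(np.array(P,float)+.5)/4-.5+np.array([150,100])
A=np.array([[np.cos(YD),np.sin(YD)],[-np.sin(YD),np.cos(YD)]])
for n,P,z in(("pan",[(277,158),(426,153),(430,271),(279,278)],.016),("guides",[(470,121),(482,293)],.021),("roof",[(519,67),(711,60),(727,250),(533,262)],.16)):
    q=(ray(c,f(P),z)[:,:2]-O)@A.T; print(n,q.round(4).tolist(),q.mean(0).round(4))
E
```

```text
pan [[-0.3232, 0.0613], [-0.1733, 0.0595], [-0.1754, -0.0627], [-0.3252, -0.0627]] [-0.2493 -0.0012]
guides [[-0.1275, 0.0894], [-0.1253, -0.0887]] [-0.1264  0.0004]
roof [[-0.0869, 0.0912], [0.0909, 0.0898], [0.0903, -0.0914], [-0.0855, -0.0943]] [ 0.0022 -0.0012]
```

Aligned within about 1 mm. Slide in, then creep until contact.

```bash
python3 - <<'E'
from rig import manip
from h import *
import pickle
ex=np.array([np.cos(YD),np.sin(YD)])
F=lambda:manip.get_contact_force()[:2]@np.c_[ex,[-ex[1],ex[0]]]
for x in(-.34,-.27,-.20):
    manip.servo_line((*d2w(x,0),.053),orient(YD),rate=.07); print(x,F().round(1),manip.get_contact_force().round(1))
    if abs(F()).max()>20: break
else:
    while x<-.160:
        x+=.003; manip.servo_line((*d2w(x,0),.053),orient(YD),rate=.03); f=F(); print(round(x,3),f.round(1))
        if -f[0]>12: break
print(manip.get_position(),manip.get_time())
c=manip.camera("scene");pickle.dump(c,open("s3.pkl","wb"));t=manip.camera("top");pickle.dump(t,open("t3.pkl","wb"))
a=cv2.resize(c["image"][120:280,220:400],None,fx=2.2,fy=2.2);b=cv2.resize(t["image"][100:210,210:345],None,fx=2.9,fy=2.9)
H=np.zeros((360,790,3),np.uint8);H[:a.shape[0],:a.shape[1]]=a;H[:b.shape[0],396:396+b.shape[1]]=b
cv2.imwrite("pics/st3.png",H[:,:,::-1])
E
```

```text
-0.34 [-2.2  0.1] [0.  2.2 5. ]
-0.27 [-0.5  0.5] [0.5 0.6 6.7]
-0.2 [-1.4 -0.2] [-0.3  1.4  5.8]
-0.197 [-3.2 -0.1]
-0.194 [-3.3  0.8]
-0.191 [-3.1  0.1]
-0.188 [-3.3 -0.2]
-0.185 [-2.6 -0.3]
-0.182 [-3.3  0.6]
-0.179 [-10.7  -0.9]
-0.176 [-25.2  -1.7]
[0.6430929  0.00692236 0.05365038] 12.2667
```

View pics/st3.png

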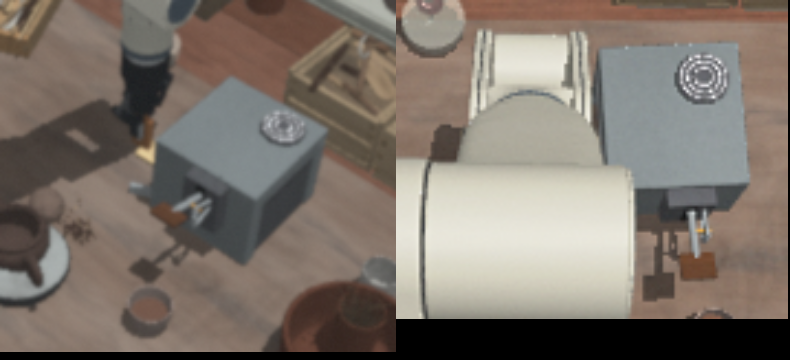

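Force rose at TCP x ≈ -0.180, as predicted for the back stop (-0.181). In the view the pan is fully inside the mouth. Now I relax, release, lift and look.

```bash
python3 - <<'E'
from rig import manip
from h import *
import pickle
manip.servo_line((*d2w(-.179,0),.053),orient(YD),rate=.03); manip.hold(.4)
print(manip.get_contact_force().round(1))
manip.command_gripper(.04); print(manip.get_contact_force().round(1))
manip.servo_line((*d2w(-.179,0),.21),orient(YD),rate=.1)
c=look(manip,"w4");pickle.dump(c,open("w4.pkl","wb"))
q=manip.get_position();print(q,manip.get_time())
print("expected grip top / tongue end",proj(c,[[*d2w(-.175,0),.074],[*d2w(-.193,0),.074],[*d2w(-.157,0),.074]]).round(0).tolist())
a=orient(YD+np.pi/2);b=orient(YD-np.pi/2)
for o in(a,b):
    for z in(.24,.1): print(manip.solve_ik((*d2w(.02,-.196),z),o))
E
```

```text
[-2.7 10.2  8.6]
[-0.4 -0.4  0.1]
[0.64304372 0.00573567 0.2092534 ] 15.1583
expected grip top / tongue end [[253.0, 194.0], [253.0, 174.0], [253.0, 213.0]]
[-4.41581447e-01  2.59975935e-01  1.91031282e+00 -4.44089210e-16
  9.71303899e-01 -2.06617410e+00]
[-4.41581447e-01  4.89649932e-01  1.99088723e+00 -4.44089210e-16
  6.61055490e-01 -2.06617410e+00]
[-0.44158145  0.25997593  1.91031282  0.          0.9713039   1.07541855]
[-0.44158145  0.48964993  1.99088723  0.          0.66105549  1.07541855]
```

View pics/w4.png

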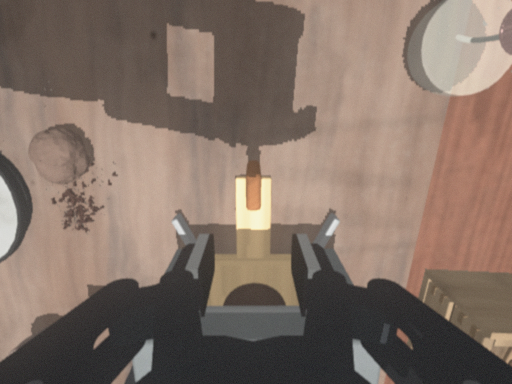

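The grip (253, rows ~175–210) sits at the expected home pixel (253,194). It is straight between the guide tips (180,215)/(333,215), and the lid is inside the pan (253,293). Next, the lever.

```bash
python3 - <<'E'
from rig import manip
from h import *
import pickle
o=orient(YD-np.pi/2);p=d2w(.02,-.196)
manip.servo_line((*d2w(-.179,0),.27),rate=.15)
manip.command_gripper(0,60)
manip.move_to((*p,.26),o)
manip.servo_line((*p,.188),o,rate=.1)
f0=manip.get_contact_force()[2];print("free",f0,manip.get_time())
z=.188
while z>.118:
    z-=.005; manip.servo_line((*p,z),o,rate=.05); print(round(z,3),manip.get_position()[2].round(4),manip.get_contact_force().round(1))
    if manip.get_contact_force()[2]>25: break
print(manip.get_time())
c=manip.camera("scene");pickle.dump(c,open("s5.pkl","wb"));t=manip.camera("top")
a=cv2.resize(c["image"][150:270,260:380],None,fx=4,fy=4,interpolation=2);b=cv2.resize(t["image"][150:210,270:345],None,fx=4,fy=4,interpolation=2)
H=np.zeros((480,790,3),np.uint8);H[:a.shape[0],:a.shape[1]]=a;H[:b.shape[0],484:484+b.shape[1]]=b
cv2.imwrite("pics/s5.png",H[:,:,::-1])
E
```

```text
free 0.003462976705569956 18.125
0.183 0.1831 [-0.2 -0.3  0.4]
0.178 0.1779 [-0.1 -0.5  0.1]
0.173 0.173 [-0.  -1.8  2.6]
0.168 0.1681 [ 0.2 -0.4  2.3]
0.163 0.1629 [0.9 0.1 0.8]
0.158 0.1579 [ 0.3 -0.4  2.3]
0.153 0.1531 [-0.7 -0.   4. ]
0.148 0.1481 [-1.2 -1.4  4.4]
0.143 0.1432 [-1.8 -1.2  4.7]
0.138 0.1382 [-1.1 -0.8  4.6]
0.133 0.1334 [-1.6  0.1  6.1]
0.128 0.1285 [-0.8  0.7  5.4]
0.123 0.1236 [0.9 0.5 7.4]
0.118 0.1188 [1.  0.1 8.1]
21.625
```

View pics/s5.png

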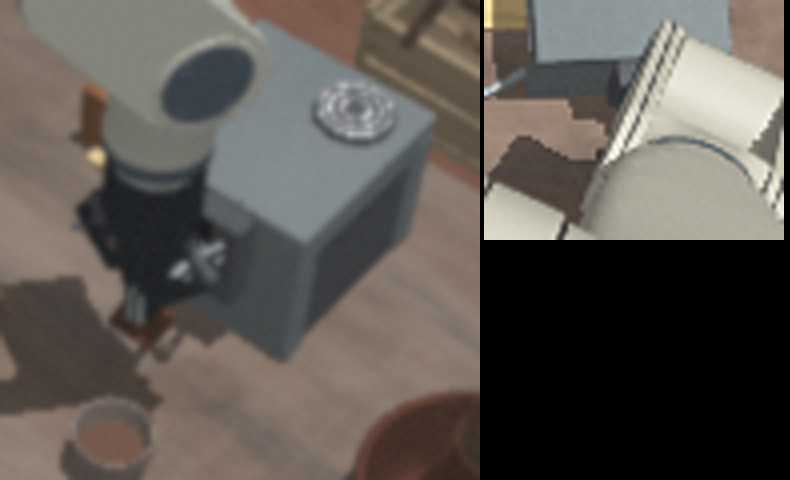

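Fingertips press the pad (crop px 140,320) and the lever is down. I'll find the end stop by feel, then back off slightly so it sits between the notch and the stop.

```bash
python3 - <<'E'
from rig import manip
from h import *
o=orient(YD-np.pi/2);p=d2w(.02,-.196)
z=.118
while z>.108:
    z-=.001; manip.servo_line((*p,z),o,rate=.02); manip.hold(.1);f=np.mean([manip.get_contact_force() for _ in range(1)],0); print(round(z,4),manip.get_position()[2].round(4),f.round(1))
    if f[2]>15: break
print(manip.get_time())
E
```

```text
0.117 0.1181 [1.8 1.4 9. ]
0.116 0.1171 [1.9 1.6 9.1]
0.115 0.1162 [2.2 1.8 9.3]
0.114 0.1152 [2.7 0.5 9.6]
0.113 0.1143 [2.1 1.4 9.9]
0.112 0.1139 [ 0.8  2.2 16.6]
23.825
```

```bash
python3 - <<'E'
from rig import manip
from h import *
o=orient(YD-np.pi/2);p=d2w(.02,-.196)
manip.servo_line((*p,.1165),o,rate=.02)
for _ in range(4): manip.hold(.3);print(manip.get_position()[2].round(4),manip.get_contact_force().round(1))
c=manip.camera("scene");t=manip.camera("top")
a=cv2.resize(c["image"][70:330,120:420],None,fx=1.6,fy=1.6);b=cv2.resize(t["image"][100:260,130:410],None,fx=1.1,fy=1.1)
H=np.zeros((416,790,3),np.uint8);H[:a.shape[0],:a.shape[1]]=a;H[:b.shape[0],482:482+b.shape[1]]=b
cv2.imwrite("pics/f6.png",H[:,:,::-1]);print(manip.get_time())
E
```

```text
0.1175 [-0.3  0.6  8.9]
0.1175 [-0.5 -0.9  8.4]
0.1175 [1.  0.4 7.6]
0.1175 [-0.1  0.3  8.5]
25.5
```

View pics/f6.png

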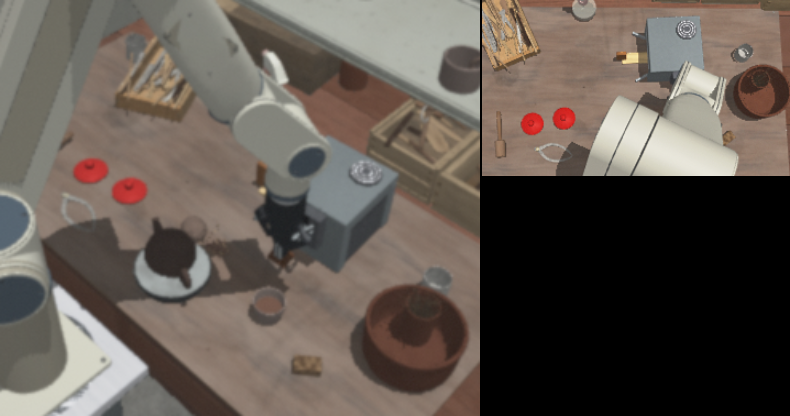

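The tray is home (grip at px 262,175 left; 622,57 right). The fingers hold the pad at (285,262), and the lump, cup, cork, calipers, mallet and tin look unmoved.

```bash
python3 -c "
from rig import manip
manip.sign_off(); print(manip.get_time(),manip.get_contact_force())"
```

```text
the job is handed in; nothing more can be done
the job is handed in; nothing more can be done
```

I slid the tray, with the dark lid on it, into the dryer until it met the back. Then I pressed the lever down with the closed fingertips and handed the job in at about 25.5 s while still holding it. I got no verdict back.

- **Tray:** the force against the tray rose at tool x ≈ -0.180, where I expected the back stop (-0.181). After I let go, the wrist view showed the grip at its home pixel, straight between the guides, with the lid lying in the pan. I did not look at the lid again after that, because the dryer and arm hide it.
- **Lever:** I felt the end stop at tool height 0.114 m and backed off about 3 mm, which I estimate as 0.62 rad. The arm held about 8 N steadily for 1.2 s. The angle is worked out from the tool height, since the joint itself can't be read.
- **Bystanders:** by eye, all six looked unmoved in the last pictures; I did not measure them. No check failed or disagreed.

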